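# Slide the jar board home under the label head

## Robot

A 6-joint arm with a two-finger parallel gripper is mounted at the origin on the work surface. World frame = base frame: x ahead of the robot, y to its left, z up, the work surface at z = 0. Lengths are in m, angles in rad, forces in N, time in s.
With the tool pointing down it reaches from about 0.375 to 0.9 m from the base axis. Payload 3.1 kg.
Tool frame: the origin (TCP) lies at the very end of the fingers, on their centre line; the grasp point (between the pads) lies 19 mm behind it; z points along the fingers, x is the direction in which the jaws open and shut, and the axes are right-handed (so a half turn about z gives the same grasp; the last joint's range is limited). The gripper opens to 87 mm and grips with 3 to 60 N. Pads are 19 mm wide; open, the fingers measure 117 mm over their backs; the gripper's body (75 mm by 190 mm) begins 51 mm behind the grasp point.
Start: joints at [-1.343, 0.527, 1.433, -0, 1.181, -0.178], TCP at [0.247, -0.574, 0.223] pointing down, gripper open.
Joint ranges: [-3.08, 3.08], [-0.75, 2.2], [0.22, 2.44], [-1.43, 4.57], [0, 2.65], [-2.85, 2.85]. Speed limits (rad/s): [2.79, 2.79, 3.14, 3.14, 3.14, 3.14].

## Interface

Orientations are given as a unit quaternion [x, y, z, w].
In Python, from rig import robot gives the robot as it stands. The module is installed in compiled form; this text tells all that it offers.
- The arm moves only by the tool play_rows, never from a script. Its argument "increments" is one flat list of numbers, 4 for each row, row after row: the shift along the tool's x, y, z in cm, then the turn about the tool's z in rad. In form: [dx, dy, dz, twist, dx, dy, dz, twist, ...]. A call has 1 to 5 rows; each row shifts and turns the commanded pose from where the row before left it, along the tool's axes as they then stand; what a row does not reach is not made up. A row lasts 1/10 s, in which the tool goes at most 50 mm and 8.59 degrees, less where a joint would pass 70% of its speed; a pose out of reach is approached as far as the arm can. A call is refused whole if a number of a shift passes 5 or a number of a turn 0.15, either way. A call with a gripper value outside its range is refused whole. "fingers" is the finger opening in cm, from 0 to 8.7, set as the call begins (left out, the last holds). The fingers move at their own pace and stop on an object; "newtons" is the grip in N (left out, the last holds). Time passes only in rows, so rows that do not move let the fingers close. It gives the time, the measured TCP pose, the force and the opening at its end, in the units of the state.
- robot.get_obs(): the state, without advancing time (a new reading comes with each control period).
- robot.camera(name): name is "side" or "top" or "wrist"; returns the picture (420x560x3 uint8, blue, green, red); there is no depth.
- robot.get_calibration(name): a dict with "fx", "fy", "cx", "cy" (pixels), "dist_coeffs" ([k1, k2, p1, p2, k3] as OpenCV has them; the pictures are not rectified), "R" (3x3) and "t" (3): a world point X has camera coordinates R X + t. Camera axes: x right, y down, z forward; pixel columns grow to the right and rows downward; lengths in m; the calibration is good to about 2 mm. A picture is of the moment at which its call begins: read the wrist's pose just before it. get_calibration takes no time and is no camera call; for the wrist camera it gives the pose at the moment of the call.
- robot.hand_in(): hands the job in, once; it reports no verdict.
The state is a dict: "time": time; "q": joint angles; "joint_velocities": joint speeds; "joint_torque": joint torques, N m; "position": TCP position; "tool_rot": TCP orientation; "ft_force": force on the tool from outside, world axes, zero at the start; "moment": the same for the moment, N m; "grip_width": finger opening in m.
Only numpy, scipy, OpenCV 4.12 (cv2) and the standard library are available. Lean on these libraries where they do the work, as an engineer would, in place of code of your own. Each camera call takes 0.05 s, during which the arm holds its last target. There are 200 camera calls.

## Task

A jar of jam stands on the wooden carrier board at the labelling station. Push the board with the fingertips along its rails, towards the label head, until you feel it drop fully into the locating notches, without lifting it. Leave the jar standing untouched in its place on the board, and do not disturb the jars and utensils around.

Things in the scene. Friction and masses are not known exactly. Their poses are not given: they have to be found in the camera images.
- station: Fixed labelling station: blue base 360 x 130 mm (x -230 to +130), four aluminium strips along x (tops 20 mm above the table) between white side guides (inner faces y = +-52 mm, tops 36 mm above the table). Origin: on the table, under the board's middle when home. x: the direction the board slides home; z up. Black end stop 32 mm high at x = +118 to +130.
- notch (a point): Middle of the notches, at strip-top height (20 mm above the table), over the station's origin. Each strip has a 32 mm gap, 8 mm deep: outer strips (y = +-40 mm) at 65 mm beyond this point along station x, inner strips (y = +-18) 65 mm before it. Each foot has 4 mm play either way, so the board comes to rest up to 4 mm before or past home, at a hard stop.
- label_head (a point): Top centre of the white label head's casing, 110 mm above the table, fixed on the station at x = +60, y = -135 mm. With its nose and paper reel it fills x = +10 to +110, y = -64 to -175 mm, up to 146 mm above the table.
- board: Loose wooden carrier board, 180 (x) x 100 (y) mm, about 0.35 kg, axes as the station's, 2 mm play to each guide. Origin: its middle, at the underside of its feet: 20 mm above the table while riding, 12 mm once home. Feet 0 to 10 mm, wood 10 to 34 mm above the origin. All four feet drop together. Starts 65 to 130 mm short of home; takes a few newtons to slide.
- board_rear (a point): Centre of the board's flat rear face, the one to push on: at x = -90 mm of the board, 22 mm above its origin. The face is 100 mm wide and 24 mm high.
- jar: The jam jar on the board: dark red, pinkish lid, 64 mm across, 70 mm high, about 0.3 kg. Origin: centre of its underside. It stands loosely in a square recess 68 mm wide, 6 mm deep, whose floor is 28 mm above the board's origin and whose centre is at x = +30, y = 0 mm of the board. Do not touch it.
- jar_near: Bystander: loose jam jar, cream lid up, 64 mm across, 70 mm high, on the table on the station's +y side. Origin: centre of its underside.
- jar_turned: Bystander: loose jam jar standing on its lid, 64 mm across, 70 mm high, on the table on the station's -y side. Origin: centre of its underside.
- jug: Bystander: clear plastic jug, 100 mm across, 130 mm high, handle on one side. Origin: centre of its underside.
- lids: Bystander: stack of jar lids, 67 mm across, 36 mm high. Origin: centre of its underside.
- spoon: Bystander: steel spoon lying on the table. Origin: underside, along its handle.
- tub: Bystander: white open tub, 100 mm across, 60 mm high. Origin: centre of its underside.
Things that resemble listed ones, but are neither listed nor needed, are in the scene too. What is shaped like the jar but green or purple is not meant.

How it is judged:
On the way, in this order (a step that is already met when the one before it is completed fails the run):
1. the fingers push the board along, still riding on its strips, to within 50 mm of home (x of board in the frame of station above -0.05 m and z of board in the frame of station above 0.0175 m and contact force between the fingers and board above 0.2 N).
2. the board has dropped into the notches (x of board in the frame of station between -0.007 and 0.007 m and z of board in the frame of station below 0.0145 m and angle between board's own z axis and vertical below 0.03 rad), for 0.2 s.
At the end, for the whole second after the job is handed in: The board sits level in all four notches (origin within 7 mm of home along the rails, under 14.5 mm above the table, tilt under 0.03 rad), at rest, and the jar stands upright (within 0.08 rad) and at rest on the floor of its recess (all of step 2 and angle between jar's own z axis and vertical below 0.08 rad and z of jar in the frame of board between 0.0255 and 0.031 m and linear speed of each of board, jar below 0.01 m/s); the robot touches nothing.
It fails at once if the board is lifted or tipped (origin over 26 mm above the table, or tilt over 0.12 rad) (z of board in the frame of station above 0.026 m or angle between board's own z axis and vertical above 0.12 rad).
It fails at once if the robot touches the jar (over 0.5 N) (contact force between the arm and jar above 0.5 N).
It fails at once if the fingers touch the jar (over 0.5 N) (contact force between the fingers and jar above 0.5 N).
It fails at once if the jar leaves its recess or tips (over 8 mm up, or over 0.25 rad) (z of jar in the frame of board above 0.036 m or angle between jar's own z axis and vertical above 0.25 rad).
It fails at once if a bystander is moved by more than 25 mm (distance of any of jar_near, jar_turned, jug, lids, spoon, tub from where it was at the start of the episode above 0.025 m).
It also fails if it takes over 40 s, if anything falls off the work surface, if the arm or the gripper's body presses on something with over 40 N, if the wrist force passes 120 N, or if a joint passes its speed limit or range.

## Working session

There is one attempt and no reset: what is moved stays moved. The work goes in short steps, Python scripts to look and compute and a tool call to move; the robot and the scene stay as the last step left them, time stands still between calls to the robot, and variables do not carry over. Pictures are saved under pics/ and viewed, and the job is handed in when it is done.

Besides the shell and the picture viewer there is one more tool, called after "Emit:" as a command line: name --argument value ..., lists and objects as JSON in quotes. play_rows: Moves the arm, as the interface text tells. Its arguments: {"type":"object","properties":{"increments":{"type":"array","items":{"type":"number"}},"fingers":{"type":"number"},"newtons":{"type":"number"}},"required":["increments"]}

```bash
mkdir -p pics
python3 - <<'E'
from rig import robot
import cv2
o=robot.get_obs();print(o['time'],o['position'],o['tool_rot'],o['ft_force'],o['grip_width'])
for n in('side','top'):
    cv2.imwrite(f'pics/{n}0.png',robot.camera(n)); c=robot.get_calibration(n);print(n,c)
E
```

```text
0.0 [ 0.2465614  -0.57352285  0.22158546] [ 8.35084885e-01 -5.50120081e-01 -7.76883055e-04 -7.26557633e-04] [ 1.49625674 -1.4277696   0.86325172] 0.08704342656312004
side {'fx': 427.7026739234645, 'fy': 427.7026739234645, 'cx': 280.9131481282252, 'cy': 209.5183276949564, 'dist_coeffs': array([-0.08425404,  0.        ,  0.        ,  0.        ,  0.        ]), 'R': array([[-0.87120377, -0.49029941, -0.02470792],
       [-0.26855138,  0.5181066 , -0.81206262],
       [ 0.41095516, -0.70083667, -0.58304701]]), 't': array([0.46008732, 0.23356065, 0.92603107])}
top {'fx': 399.4987043051448, 'fy': 399.4987043051448, 'cx': 284.6080819983389, 'cy': 213.40936175478151, 'dist_coeffs': array([-0.05011989,  0.        ,  0.        ,  0.        ,  0.        ]), 'R': array([[ 0.02138631, -0.99975434, -0.00582127],
       [-0.99875217, -0.02110131, -0.04526419],
       [ 0.04513024,  0.00678204, -0.99895809]]), 't': array([-0.00663505,  0.5042782 ,  1.37404051])}
```

View pics/top0.png

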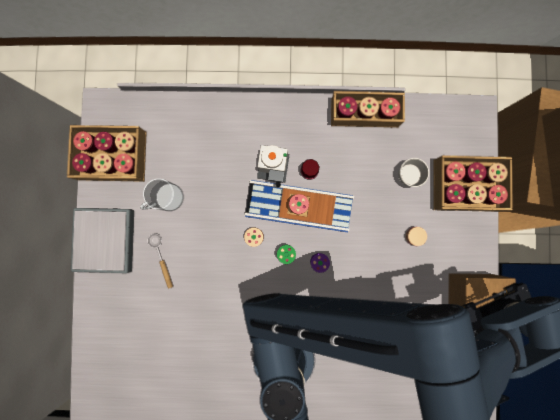

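View pics/side0.png

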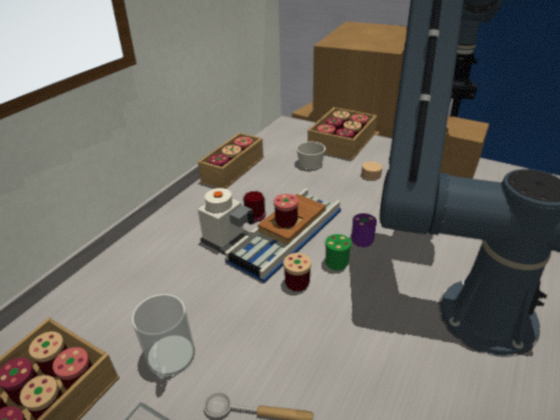

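```bash
cat > h.py <<'E'
import cv2,numpy as np
from rig import robot
def ray(c,uv,z):
    K=np.array([[c['fx'],0,c['cx']],[0,c['fy'],c['cy']],[0,0,1]])
    p=cv2.undistortPoints(np.array(uv,float).reshape(-1,1,2),K,np.array(c['dist_coeffs']))[:,0]
    R,t=np.array(c['R']),np.array(c['t']);o=-R.T@t
    d=np.c_[p,np.ones(len(p))]@R
    return o+d*((z-o[2])/d[:,2])[:,None]
E
python3 - <<'E'
from h import *
im=cv2.imread('pics/top0.png');c=robot.get_calibration('top')
x0,y0,x1,y1=225,135,375,265
hsv=cv2.cvtColor(im,cv2.COLOR_BGR2HSV);roi=np.zeros(im.shape[:2],np.uint8);roi[175:240,240:360]=255
def rect(m,z,name):
    cs,_=cv2.findContours(m&roi,cv2.RETR_EXTERNAL,cv2.CHAIN_APPROX_NONE)
    k=np.vstack([q for q in cs if cv2.contourArea(q)>15])
    P=ray(c,k[:,0],z)[:,:2]
    r=cv2.minAreaRect((P*1000).astype(np.float32));print(name,r,cv2.boxPoints(r).round().tolist(), cv2.boxPoints(cv2.minAreaRect(k)).tolist())
rect(cv2.inRange(hsv,(5,120,50),(18,255,220)),.054,'wood')
rect(cv2.inRange(hsv,(100,120,40),(125,255,255)),.010,'blue')
big=cv2.resize(im[y0:y1,x0:x1],None,fx=5,fy=5,interpolation=cv2.INTER_CUBIC);cv2.imwrite('pics/c.png',big)
E
```

```text
wood ((528.4404907226562, -70.27069854736328), (178.32376098632812, 97.89592742919922), 82.5907211303711) [[468.0, -152.0], [565.0, -165.0], [588.0, 12.0], [491.0, 24.0]] [[278.4021911621094, 216.5457763671875], [282.7513732910156, 187.84112548828125], [335.2136535644531, 195.78994750976562], [330.8644714355469, 224.49459838867188]]
blue ((550.8092651367188, -48.449920654296875), (97.84993743896484, 341.30767822265625), 0.5357995629310608) [[500.0, 122.0], [503.0, -220.0], [601.0, -219.0], [598.0, 123.0]] [[250.80154418945312, 213.8682403564453], [251.13162231445312, 185.8133087158203], [349.3298034667969, 186.9685821533203], [348.9997253417969, 215.0235137939453]]
```

View pics/c.png

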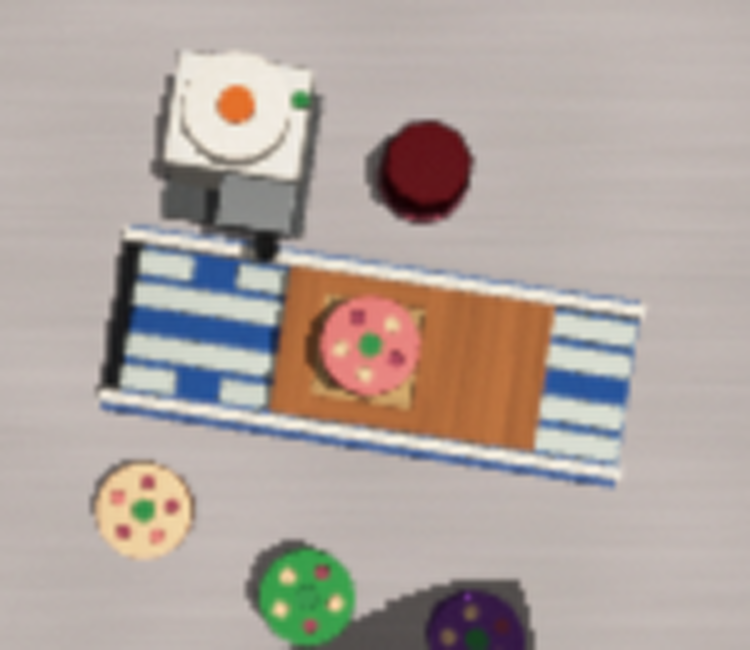

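Run:
```python
from h import *
c=robot.get_calibration('top')
f=lambda pts,z:ray(c,np.array(pts)/5.0+[225-.4,135-.4],z)[:,:2]
g=f([(124,230),(101,398),(646,306),(619,475)],.036)*1000
print('guide corners',g.round(1))
L=(g[0]+g[1])/2;R=(g[2]+g[3])/2;e=(L-R)/np.linalg.norm(L-R);n=np.array([-e[1],e[0]])
print('len',np.linalg.norm(L-R),'dir',e,np.degrees(np.arctan2(e[1],e[0])))
O1=L-130*e;O2=R+230*e
gap=f([(195,267),(238,275),(177,385),(220,393)],.02)*1000
O3=gap.mean(0)-65*e
print('origin est',O1,O2,O3)
O=(O1+O2+O3)/3
rear=np.array([516.5,-158.5]);b=np.array([528.4,-70.3])
print('O',O,'board',(b-O)@e,(b-O)@n,'rear',(rear-O)@e)
print('rear target home',O-90*e)
```

```text
guide corners [[ 613.1  126.8]
 [ 497.6  139.6]
 [ 568.4 -231. ]
 [ 452.7 -214.2]]
len 358.63443362617824 dir [0.12498751 0.99215831] 82.81996535359939
origin est [539.09283615   4.21437946] [539.2635149    5.56923749] [538.76687757   4.37544302]
O [539.04107621   4.71968666] board -75.76140753952188 1.1811082110162316 rear -164.75712230775412
rear target home [527.79220008 -84.57456168]
```

Emit:
play_rows --increments '[0,0,0,-0.148,0,0,0,-0.148,0,0,0,-0.148,0,0,0,-0.148,0,0,0,-0.148]' --fingers 5

```text
time: 0.6
position: [0.2466, -0.5738, 0.2219]
tool_rot: [0.978, -0.208, -0.0, -0.001]
ft_force: [-0.7, -0.6, 0.4]
grip_width: 0.0556
```

Emit:
play_rows --increments '[0,0,0,-0.148,0,0,0,-0.149,0,0,0,0]'

```text
time: 0.9
position: [0.2466, -0.5738, 0.222]
tool_rot: [0.998, -0.064, -0.0, -0.001]
ft_force: [1.0, 0.1, -0.1]
grip_width: 0.05
```

Emit:
play_rows --increments '[1.8,-3.3,0,0,1.8,-3.3,0,0,1.8,-3.3,0,0,1.8,-3.3,0,0,1.8,-3.3,0,0]'

```text
time: 1.4
position: [0.3577, -0.4206, 0.2224]
tool_rot: [0.998, -0.066, -0.0, -0.0]
ft_force: [0.4, 0.4, 0.3]
grip_width: 0.0503
```

Emit:
play_rows --increments '[1.8,-3.3,0,0,1.8,-3.3,0,0,1.8,-3.3,0,0,1.8,-3.3,0,0,1.8,-3.3,0,0]'

```text
time: 1.9
position: [0.468, -0.2685, 0.2224]
tool_rot: [0.998, -0.066, -0.0, -0.0]
ft_force: [0.6, -0.8, -0.8]
grip_width: 0.0498
```

Emit:
play_rows --increments '[1.8,-3.3,0,0,1.8,-3.3,0,0,0,0,3,0,0,0,3,0,0,0,0,0]'

```text
time: 2.4
position: [0.509, -0.2068, 0.1591]
tool_rot: [0.998, -0.065, -0.004, -0.002]
ft_force: [-0.2, 0.5, -0.5]
grip_width: 0.05
```

Run:
```python
from h import *
o=robot.get_obs();print(o['time'],o['position'],o['tool_rot'],o['ft_force'])
a=robot.camera('side');b=robot.camera('wrist')
cv2.imwrite('pics/s1.png',cv2.resize(a[130:290,190:400],None,fx=2.6,fy=2.6));cv2.imwrite('pics/w1.png',b)
```

```text
2.4 [ 0.50896112 -0.20677869  0.15905542] [ 0.99787836 -0.06494588 -0.00396607 -0.00225414] [-0.19455621  0.52202191 -0.49656024]
```

View pics/s1.png

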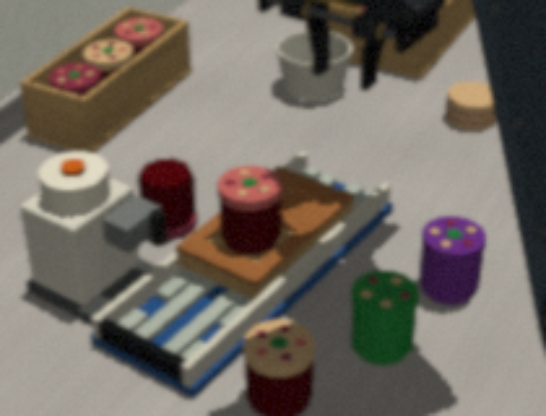

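View pics/w1.png

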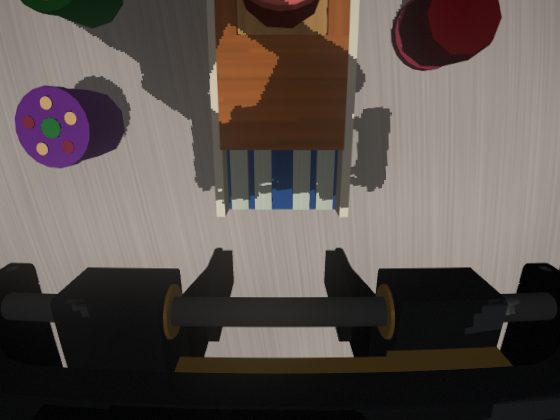

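Run:
```python
from h import *
c=robot.get_calibration('wrist');R,t=np.array(c['R']),np.array(c['t']);p=-R.T@t
o=robot.get_obs();print('cam-TCP',p-o['position'])
P=ray(c,[(220,150),(343,150)],.054);print('rear edge',P); Q=ray(c,[(216,212),(349,212)],.036);print('guide ends inner/outer',Q)
```

```text
cam-TCP [0.01141379 0.08240844 0.16195842]
rear edge [[ 0.47093827 -0.15383007  0.054     ]
 [ 0.57008162 -0.1666746   0.054     ]]
guide ends inner/outer [[ 0.45372223 -0.21076852  0.036     ]
 [ 0.57457169 -0.22643135  0.036     ]]
```

Emit:
play_rows --increments '[0,0,3,0,0,0,3,0,0,0,3,0,0,0,3,0,0,0,0,0]'

```text
time: 3.0
position: [0.5103, -0.2088, 0.0409]
tool_rot: [0.998, -0.065, -0.002, -0.001]
ft_force: [-0.6, 0.7, 1.2]
grip_width: 0.0501
```

Emit:
play_rows --increments '[0,0,0.9,0,0,-1,0,0,0,-1,0,0,0,-1,0,0,0,0,0,0]'

```text
time: 3.5
position: [0.5155, -0.1774, 0.0344]
tool_rot: [0.998, -0.063, 0.0, -0.0]
ft_force: [0.1, 0.1, 0.1]
grip_width: 0.0504
```

Emit:
play_rows --increments '[0,-0.5,0,0,0,-0.5,0,0,0,-0.5,0,0,0,-0.5,0,0,0,-0.5,0,0]'

```text
time: 4.0
position: [0.5193, -0.1554, 0.0339]
tool_rot: [0.998, -0.064, 0.001, 0.001]
ft_force: [0.1, -6.4, 1.9]
grip_width: 0.0499
```

Emit:
play_rows --increments '[0,-0.5,0,0,0,-0.5,0,0,0,-0.5,0,0,0,-0.5,0,0,0,-0.5,0,0]'

```text
time: 4.5
position: [0.5225, -0.1306, 0.0339]
tool_rot: [0.998, -0.064, 0.001, 0.001]
ft_force: [-0.7, -4.8, 1.3]
grip_width: 0.0498
```

Emit:
play_rows --increments '[0,-0.4,0,0,0,-0.4,0,0,0,-0.4,0,0,0,-0.4,0,0,0,-0.2,0,0]'

```text
time: 5.0
position: [0.5247, -0.1125, 0.0339]
tool_rot: [0.998, -0.064, 0.001, 0.001]
ft_force: [-1.4, -6.1, 2.0]
grip_width: 0.0497
```

Run:
```python
from h import *
o=robot.get_obs();print(o['position'],o['ft_force'])
cv2.imwrite('pics/s2.png',cv2.resize(robot.camera('side')[130:290,190:400],None,fx=2.6,fy=2.6));cv2.imwrite('pics/t2.png',cv2.resize(robot.camera('top')[135:265,225:375],None,fx=4,fy=4))
```

```text
[ 0.52467813 -0.11247637  0.03386433] [-1.36807052 -6.14740526  2.02865609]
```

View pics/s2.png

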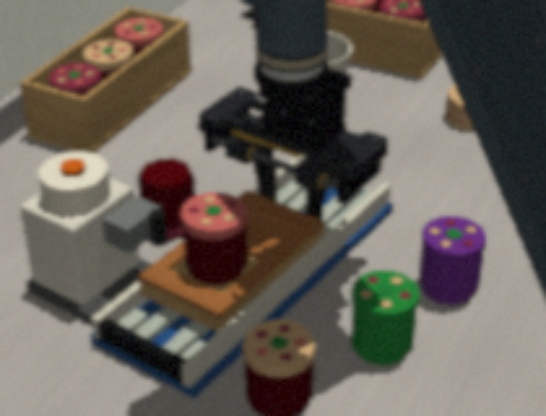

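View pics/t2.png

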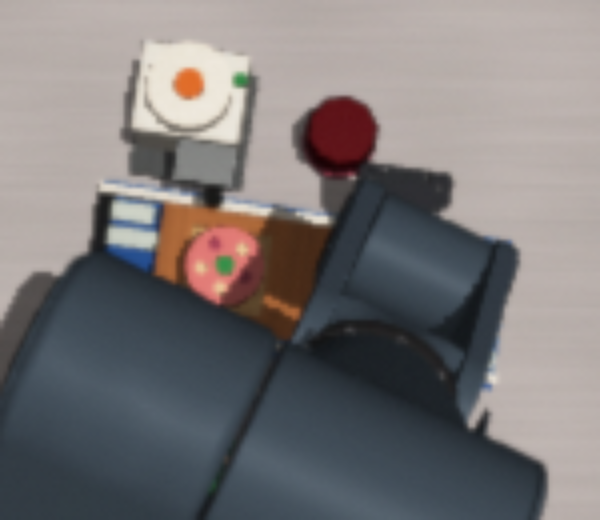

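Emit:
play_rows --increments '[0,-0.2,0,0,0,-0.2,0,0,0,-0.2,0,0,0,-0.2,0,0,0,-0.2,0,0]'

```text
time: 5.6
position: [0.5258, -0.1028, 0.0339]
tool_rot: [0.998, -0.064, 0.001, 0.001]
ft_force: [-0.8, -6.3, 2.8]
grip_width: 0.0502
```

Emit:
play_rows --increments '[0,-0.2,0,0,0,-0.2,0,0,0,0,0,0]'

```text
time: 5.9
position: [0.5263, -0.0984, 0.0338]
tool_rot: [0.998, -0.064, 0.001, 0.0]
ft_force: [0.2, -5.2, 2.8]
grip_width: 0.0496
```

Emit:
play_rows --increments '[0,-0.1,0,0,0,-0.1,0,0,0,0,0,0]'

```text
time: 6.2
position: [0.526, -0.0959, 0.0335]
tool_rot: [0.998, -0.064, -0.0, -0.0]
ft_force: [-0.7, -4.2, 0.3]
grip_width: 0.0501
```

Emit:
play_rows --increments '[0,-0.1,0,0,0,-0.1,0,0,0,0,0,0]'

```text
time: 6.5
position: [0.5263, -0.0938, 0.0335]
tool_rot: [0.998, -0.064, -0.0, -0.0]
ft_force: [-0.1, -4.7, 0.5]
grip_width: 0.05
```

Run:
```python
from h import *
cv2.imwrite('pics/s3.png',cv2.resize(robot.camera('side')[130:290,190:400],None,fx=2.6,fy=2.6))
```

```text
(no output)
```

View pics/s3.png

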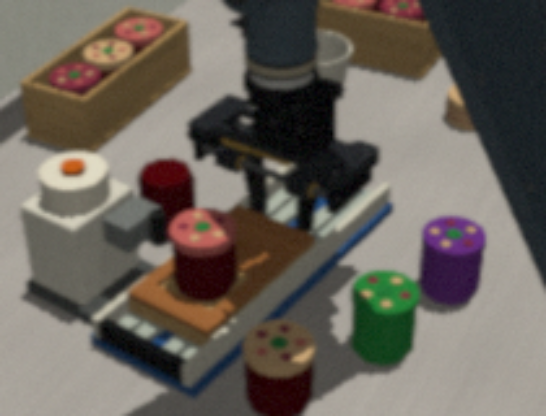

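Emit:
play_rows --increments '[0,-0.1,0,0,0,-0.1,0,0,0,0,0,0]'

```text
time: 6.85
position: [0.5265, -0.0917, 0.0335]
tool_rot: [0.998, -0.064, -0.0, -0.0]
ft_force: [-0.3, -4.4, -0.5]
grip_width: 0.0499
```

Emit:
play_rows --increments '[0,-0.1,0,0,0,-0.1,0,0,0,0,0,0]'

```text
time: 7.15
position: [0.5267, -0.0897, 0.0335]
tool_rot: [0.998, -0.064, -0.0, -0.0]
ft_force: [-0.2, -4.0, 0.2]
grip_width: 0.05
```

Emit:
play_rows --increments '[0,-0.1,0,0,0,-0.1,0,0,0,0,0,0]'

```text
time: 7.45
position: [0.5269, -0.089, 0.0335]
tool_rot: [0.998, -0.064, -0.0, 0.001]
ft_force: [-2.2, -8.7, -0.0]
grip_width: 0.0498
```

Run:
```python
from h import *
c=robot.get_calibration('wrist');cv2.imwrite('pics/w4.png',robot.camera('wrist'))
cv2.imwrite('pics/s4.png',cv2.resize(robot.camera('side')[180:290,220:350],None,fx=5,fy=5,interpolation=cv2.INTER_CUBIC))
cv2.imwrite('pics/t4.png',cv2.resize(robot.camera('top')[170:230,240:320],None,fx=8,fy=8,interpolation=cv2.INTER_CUBIC))
```

```text
(no output)
```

View pics/w4.png

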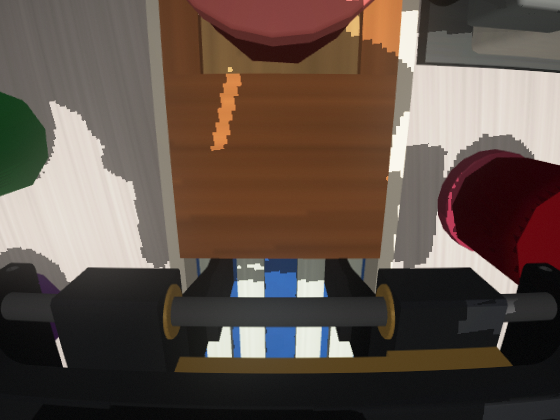

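View pics/s4.png

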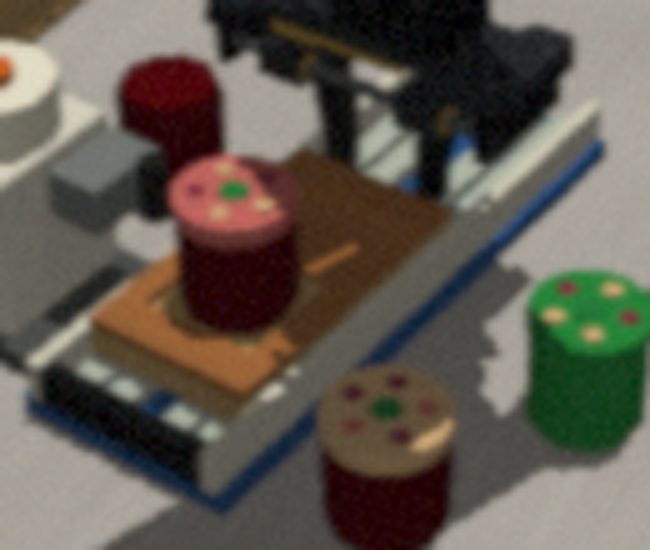

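View pics/t4.png

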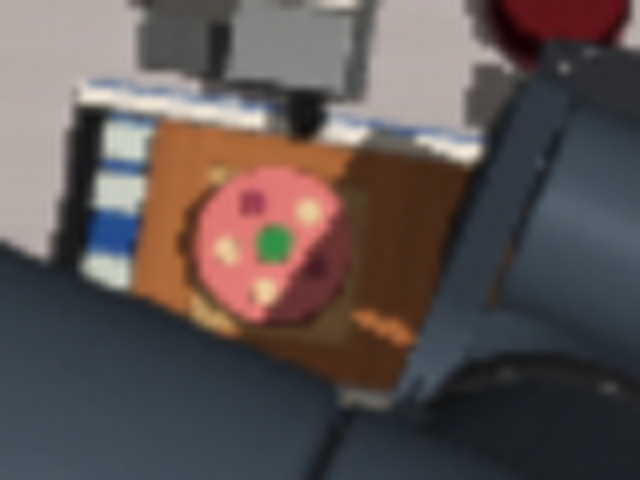

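Run:
```python
from h import *
c=robot.get_calibration('wrist');o=robot.get_obs();print(o['position'],o['ft_force'])
O=np.array([.5390,.0047]);e=np.array([.126,.992])
for z in(.054,.046):
    P=ray(c,[(180,258),(382,258)],z)[:,:2];print(z,np.linalg.norm(P[1]-P[0]),'rear x',(P.mean(0)-O)@e)
```

```text
[ 0.52684515 -0.08903424  0.03351497] [-1.47417922 -8.50468429  0.33765849]
0.054 0.0955471495563759 rear x -0.07946345030447785
0.046 0.10095600514866956 rear x -0.0833401405283832
```

Width of the rear edge matches the dropped height, and the force shows the hard stop. Now backing off.

Emit:
play_rows --increments '[0,0.5,0,0,0,1,0,0,0,2,0,0,0,2,0,0,0,0,-3,0]'

```text
time: 8.1
position: [0.5178, -0.1435, 0.0609]
tool_rot: [0.998, -0.065, -0.003, -0.002]
ft_force: [-0.0, 0.7, -0.3]
grip_width: 0.0501
```

Emit:
play_rows --increments '[0,2,-4,0,0,2,-4,0,0,2,-4,0,0,0,0,0,0,0,0,0]'

```text
time: 8.6
position: [0.5124, -0.2024, 0.1843]
tool_rot: [0.998, -0.065, 0.001, -0.0]
ft_force: [-0.2, 0.9, -0.7]
grip_width: 0.05
```

Run:
```python
from h import *
o=robot.get_obs();print(o['time'],o['position'],o['ft_force'],abs(o['joint_velocities']).max())
cv2.imwrite('pics/s5.png',cv2.resize(robot.camera('side')[130:290,190:400],None,fx=3,fy=3,interpolation=cv2.INTER_CUBIC))
c=robot.get_calibration('wrist');w=robot.camera('wrist');cv2.imwrite('pics/w5.png',w)
```

```text
8.6 [ 0.51238876 -0.20235884  0.18434743] [-0.23165387  0.87335735 -0.69239434] 0.04884354838467506
```

View pics/s5.png

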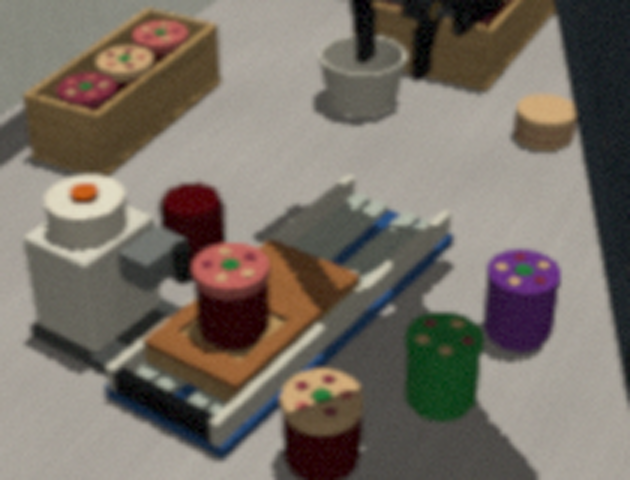

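View pics/w5.png

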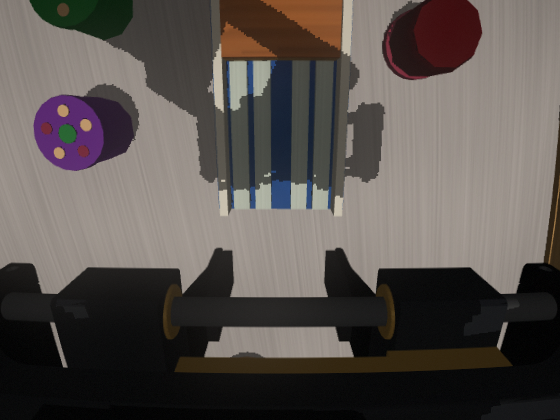

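Run:
```python
from h import *
c=robot.get_calibration('wrist')
G=ray(c,[(224,216),(338,216)],.036)[:,:2].mean(0);r=ray(c,[(222,60),(340,57)],.046)[:,:2]
print('board x',np.linalg.norm(r.mean(0)-G)*1000-230+90,'width',np.linalg.norm(r[1]-r[0]))
robot.hand_in()
```

```text
board x 2.487165806193815 width 0.09905354375896303
the job is handed in; nothing more can be done
```

I pushed the board along its rails with the fingertips held 50 mm apart. It dropped into the notches and reached its hard stop. I then backed off, raised the gripper clear and handed in at about 9 s; the hand-in gave no verdict.

**Drop into the notches:**
- The upward force on the fingers fell from about 2.8 N to 0.3 N, which fits the drop.
- At the hard stop the pushing force rose from about 4 N to 8.7 N, and the board stopped moving.
- The rear edge measured 101 mm wide if the board sits dropped, but only 95.5 mm if it were still riding. The true width is 100 mm, so it has dropped.

**Position along the rails:** the last check, from the guide ends, put the board 2.5 mm past home, inside the 7 mm limit. An earlier check in world coordinates, made while still pressing, gave about 6.6 mm. These disagree by more than I would like. The notches allow at most 4 mm, so I put the larger figure down to measurement error.

**Jar and surroundings:** in the last pictures the board looks level and the jar stands upright in its recess. The bystanders I could see look unmoved; the jug and spoon were out of those views. The arm was touching nothing.

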